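# Find the rattling case and show it to the inspection camera

## Robot

A 7-joint arm with a two-finger parallel gripper is mounted at the origin on the work surface. World frame = base frame: x ahead of the robot, y to its left, z up, the work surface at z = 0. Lengths are in m, angles in rad, forces in N, time in s.
With the tool pointing down it reaches from about 0.4 to 0.85 m from the base axis. Payload 4.5 kg.
Tool frame: the origin (TCP) lies at the very end of the fingers, on their centre line; the grasp point (between the pads) lies 19 mm behind it (robot.tcp_to_grasp is the z of the grasp point in the tool frame, in m); z points along the fingers, y is the line along which they close (so a half turn about z gives the same grasp; the last joint's range is limited). The gripper opens to 88 mm and grips with 3 to 60 N. Pads are 18 mm wide; open, the fingers measure 123 mm over their backs; the gripper's body (75 mm by 187 mm) begins 45 mm behind the grasp point.
Start: joints at [-1.277, 0.689, -0.195, 1.565, 0.157, 0.902, -0.215], TCP at [0.161, 0.604, 0.239] pointing down, gripper open.
Joint ranges: [-3.01, 3.01], [-0.46, 2.08], [-1.47, 1.51], [0.13, 2.56], [-1, 4.14], [0.04, 2.09], [-2.66, 2.66]. Speed limits (rad/s): [2.57, 2.57, 3.14, 3.14, 3.14, 3.14, 3.14].

## Interface

Orientations are given as [roll, pitch, yaw] about the fixed x, y, z axes, in that order (R = Rz(yaw) Ry(pitch) Rx(roll)).
In Python, from plant import status, imaging, job, robot gives the robot as it stands.
- The arm moves only by the shell command python3 -m crank 'ROWS' [OPENING]. ROWS is JSON, a list of rows, each a list of 2 entries, a list of its own where there are three numbers: the shift along the tool's x, y, z in m, then the turn, a rotation vector about the tool's x, y, z in degrees. In form: [[[dx, dy, dz], [rx, ry, rz]], ...]. A call has 1 to 5 rows; each row shifts and turns the commanded pose from where the row before left it, along the tool's axes as they then stand; what a row does not reach is not made up. A row lasts 1/10 s, in which the tool goes at most 50 mm and 8.59 degrees, less where a joint would pass 70% of its speed; a pose out of reach is approached as far as the arm can. A call with a gripper value outside its range is refused whole. OPENING is the opening in per cent of the stroke, from 0 (shut) to 100 (fully open), set as the call begins (- or left out, the last holds). The fingers move at their own pace and stop on an object; the grip force is fixed at half the most. Time passes only in rows, so rows that do not move let the fingers close. It gives the time, the measured TCP pose, the force, the opening and the grip force at its end, in the units of the state.
- status.get_obs(): the state, without advancing time (a new reading comes with each control period).
- imaging.grab_frame(name): name is "side" or "top"; returns a dict with "image" (384x512x3 uint8, red, green, blue), "fx", "fy", "cx", "cy" (pixels), "xyz" and "orientation" of the camera in the world. Camera axes: x right, y down, z forward; pixel columns grow to the right and rows downward; lengths in m; the calibration is good to about 2 mm. A picture is of the moment at which its call begins. There is no depth.
- job.job_done(): hands the job in; it is judged then, once.
The state is a dict: "clock": time; "qpos": joint angles; "qvel": joint speeds; "effort": joint torques, N m; "tool_pos": TCP position; "eef_rot": TCP orientation; "wrist_force": force on the tool from outside, world axes, zero at the start; "moment": the same for the moment, N m; "finger_gap": opening from 0.0 (shut) to 1.0 (fully open); "gripper_force": force on a finger pad.
Only numpy, scipy, OpenCV 4.12 (cv2) and the standard library are available. Lean on these libraries where they do the work, as an engineer would, in place of code of your own. Each camera call takes 0.05 s, during which the arm holds its last target. There are 200 camera calls.

## Task

One of the three closed grey cases on the bench has a steel ball loose inside: lift and shake them, one at a time, until you find the one that rattles. Hold the rattling case up to the inspection camera, upright and still, level with the lens and 11 cm straight in front of it, and finish while still holding it there, with the two other cases standing upright on the bench. Do not show the camera a wrong case, never have two cases off the bench at once, and leave the other things on the bench where they are.

Things in the scene. Friction and masses are not known exactly. Their poses are not given: they have to be found in the camera images.
- case_1: closed oblong case of plain grey plastic, 104 mm long (its x), 58 mm wide (y), 44 mm high, flat sides, thin dark seam 31 mm up, flush steel clips on its two ends; grasp across the 58 mm width. Origin: centre of the underside, z up when standing. The three look alike and may stand in any of three places. About 0.3 kg with contents; weights differ by chance and tell nothing
- case_1_mid (a point): middle of case_1, 22 mm above its underside
- case_2: closed oblong case of plain grey plastic, 104 mm long (its x), 58 mm wide (y), 44 mm high, flat sides, thin dark seam 31 mm up, flush steel clips on its two ends; grasp across the 58 mm width. Origin: centre of the underside, z up when standing. In two of the three the content is bedded tight in the middle; in one, any of them, a 135 g steel ball of 32 mm is free inside
- case_2_mid (a point): middle of case_2, 22 mm above its underside
- case_3: closed oblong case of plain grey plastic, 104 mm long (its x), 58 mm wide (y), 44 mm high, flat sides, thin dark seam 31 mm up, flush steel clips on its two ends; grasp across the 58 mm width. Origin: centre of the underside, z up when standing. Like the others in every way
- case_3_mid (a point): middle of case_3, 22 mm above its underside. In whichever case it is, a loose ball, shaken along the case's length (say 8 cm strokes at 0.4 m/s), knocks on the end walls and afterwards rests at the end that led, about 30 mm off the middle (0.09 N m of balance between one end and the other); it needs a quick move or over 8 degrees of tilt to roll. Hold with 30 to 40 N when shaking
- station: inspection camera on a stand, fixed to the bench: black foot 100 x 100 x 12 mm, steel post, white head 50 mm wide reaching 195 mm above the bench, black round lens 38 mm across that looks along the station's -x, roughly to the robot. Origin: centre of the foot's underside, z up
- lens (a point): centre of the lens's front glass, 170 mm above the bench, 46 mm from the foot's centre; axes as the station
- view (a point): the camera's focus, straight in front of the lens: 110 mm from the glass (station -x), 170 mm above the bench; axes as the station
- cork_a: bystander: cork ring 50 mm across, 14 mm high, origin at the centre of its underside
- cork_b: bystander: cork ring 80 mm across, 18 mm high, origin at the centre of its underside
- driver: bystander: screwdriver lying down, 160 mm long along its x, under 35 mm high, origin under its middle
- jar: bystander: amber glass jar 64 mm across, about 85 mm high, origin at the centre of its underside
- beaker: bystander: empty glass cup 66 mm across, 90 mm high, origin at the centre of its underside
- weight: bystander: brass balance weight 30 mm across, 44 mm high, origin at the centre of its underside
- marker: bystander: white pen lying down, 130 mm long along its x, 14 mm thick, origin under its middle
Not all that is in view belongs to the job. What is shaped like the case_3 but yellow is not meant.

How it is judged:
By the outcome, as a careful person would: the job done as asked, in the order asked, and still so for the second after the job is handed in, while the arm keeps its last pose, push and grip.
It also fails if it takes over 72 s, if anything falls off the work surface, if the arm or the gripper's body presses on something with over 40 N, if the wrist force passes 120 N, or if a joint passes its speed limit or range.

## Working session

There is one attempt and no reset: what is moved stays moved. The work goes in short steps, Python scripts to look and compute and a shell command to move; the robot and the scene stay as the last step left them, time stands still between calls to the robot, and variables do not carry over. Pictures are saved under pics/ and viewed, at most 10 in all, crops included, and the job is handed in when it is done.

```bash
mkdir -p pics; ls; python3 - <<'E'
from plant import status, imaging, job, robot
import cv2
print(status.get_obs()); print(robot.tcp_to_grasp)
for n in("side","top"):
    f=imaging.grab_frame(n); cv2.imwrite(f"pics/{n}0.png",f["image"][:,:,::-1]); print({k:v for k,v in f.items() if k!="image"})
E
```

```text
pics
{'clock': 0.0, 'qpos': array([-1.27719276,  0.68996797, -0.19451896,  1.56632811,  0.15729249,
        0.90249321, -0.21509576]), 'qvel': array([ 0.00059453,  0.00171689,  0.00105134, -0.00037653, -0.00017681,
        0.00108424, -0.00185636]), 'effort': array([-8.00712623e-04, -5.27542341e+01, -1.26713578e+00, -1.53424054e+01,
       -5.26834605e-02,  6.40639293e-03,  1.65358006e-04]), 'tool_pos': array([0.16043974, 0.60341169, 0.23792439]), 'eef_rot': array([-3.13979114e+00,  1.22476918e-04,  2.88187506e+00]), 'wrist_force': array([ 0.38966038, -1.26720519, -0.31702182]), 'moment': array([0.01153456, 0.00501255, 0.01382121]), 'gripper_force': 0.0, 'finger_gap': 1.0026204120721534}
-0.0187
{'fx': 356.5244074274752, 'fy': 356.5244074274752, 'cx': 254.40641056867918, 'cy': 192.51985142754896, 'xyz': array([ 0.38456669, -0.68422581,  0.76544268]), 'orientation': array([-2.37471451, -0.00844183, -0.29310658])}
{'fx': 364.5132461629735, 'fy': 364.5132461629735, 'cx': 253.02747109560767, 'cy': 194.60687259535038, 'xyz': array([ 0.48248054, -0.07378525,  1.18768189]), 'orientation': array([-3.05448059e+00,  1.19228155e-03, -1.57614841e+00])}
```

View pics/side0.png

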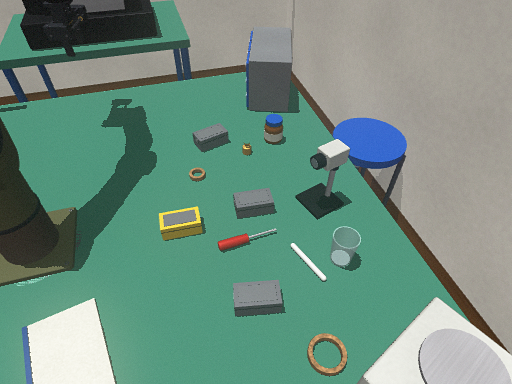

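View pics/top0.png

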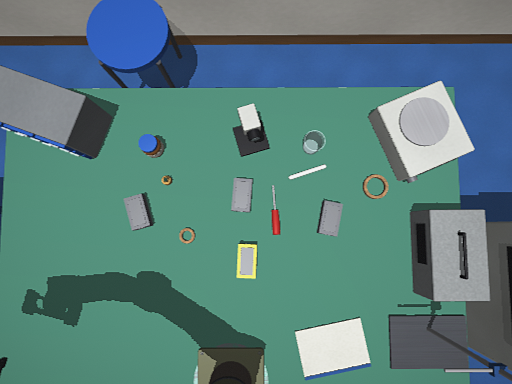

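The top view shows three grey cases at about (137,212), (242,195) and (330,218). The yellow look-alike at (247,260) is not meant. The station is at (250,130). I'll measure the cases and enlarge a crop.

```bash
cat > h.py <<'E'
import numpy as np, cv2
from scipy.spatial.transform import Rotation as R
from plant import status, imaging
def ray(f,u,v):
    d=R.from_euler('xyz',f["orientation"]).as_matrix()@np.array([(u-f["cx"])/f["fx"],(v-f["cy"])/f["fy"],1]); return d
def onz(f,u,v,z):
    d=ray(f,u,v); return f["xyz"]+d*(z-f["xyz"][2])/d[2]
def proj(f,p):
    q=R.from_euler('xyz',f["orientation"]).as_matrix().T@(np.array(p)-f["xyz"]); return f["fx"]*q[0]/q[2]+f["cx"],f["fy"]*q[1]/q[2]+f["cy"]
E
python3 - <<'E'
from h import *
f=imaging.grab_frame("top"); im=f["image"].copy()
s=imaging.grab_frame("side"); 
def blobs(f,roi,lo,hi,z):
    im=f["image"].astype(int); m=((im.max(2)-im.min(2)<22)&(im.max(2)>lo)&(im.max(2)<hi)).astype(np.uint8)
    k=np.zeros_like(m); x0,y0,x1,y1=roi; k[y0:y1,x0:x1]=m[y0:y1,x0:x1]
    cs,_=cv2.findContours(k,0,2)
    for c in cs:
        if cv2.contourArea(c)<150: continue
        P=np.array([onz(f,*p,z)[:2] for p in c[:,0]],np.float32)
        r=cv2.minAreaRect(P); M=cv2.moments(c)
        print("px",round(M['m10']/M['m00']),round(M['m01']/M['m00']),"area",cv2.contourArea(c),np.round(r[0],4),np.round(r[1],4),round(r[2],1), np.round(cv2.boxPoints(r),3).tolist())
print("top");blobs(f,(110,100,360,300),60,255,.044)
print("side");blobs(s,(150,100,350,330),60,255,.044)
t=cv2.cvtColor(im,cv2.COLOR_RGB2BGR); ss=cv2.cvtColor(s["image"],cv2.COLOR_RGB2BGR)
a=cv2.resize(t[95:275,110:355],None,fx=2.4,fy=2.4,interpolation=2)
b=[cv2.resize(ss[y-25:y+25,x-35:x+35],(196,140),interpolation=2) for x,y in((210,137),(254,203),(258,297))]
b=np.hstack(b); a=a[:, :588]
cv2.imwrite("pics/c1.png",np.vstack([a,b[:,:588]]))
E
```

```text
top
px 246 261 area 267.0 [ 0.3761 -0.0515] [0.0373 0.0811] 87.3 [[0.33500000834465027, -0.06800000369548798], [0.41600000858306885, -0.07199999690055847], [0.4169999957084656, -0.03500000014901161], [0.335999995470047, -0.03099999949336052]]
px 330 218 area 588.5 [ 0.5079 -0.3144] [0.0598 0.1053] 78.2 [[0.44999998807907104, -0.3330000042915344], [0.5529999732971191, -0.3540000021457672], [0.5659999847412109, -0.29600000381469727], [0.4620000123977661, -0.27399998903274536]]
px 137 212 area 591.0 [0.5302 0.2926] [0.1067 0.0594] 16.2 [[0.47099998593330383, 0.3059999942779541], [0.4869999885559082, 0.24899999797344208], [0.5899999737739563, 0.27900001406669617], [0.5730000138282776, 0.335999995470047]]
px 242 195 area 581.0 [ 0.5829 -0.0372] [0.0597 0.1059] 85.3 [[0.527999997138977, -0.06300000101327896], [0.6330000162124634, -0.07100000232458115], [0.6380000114440918, -0.012000000104308128], [0.5329999923706055, -0.003000000026077032]]
px 249 148 area 153.0 [ 0.7385 -0.0708] [0.0372 0.0888] 16.3 [[0.7080000042915344, -0.032999999821186066], [0.7329999804496765, -0.11900000274181366], 
[... 1493 characters left out ...]
846558]]
px 210 137 area 618.5 [0.5261 0.2674] [0.1222 0.1052] 16.5 [[0.453000009059906, 0.30000001192092896], [0.4819999933242798, 0.20000000298023224], [0.6000000238418579, 0.23399999737739563], [0.5699999928474426, 0.33500000834465027]]
px 335 110 area 587.5 [0.9835 0.2729] [0.1828 0.133 ] 74.0 [[0.8939999938011169, 0.2029999941587448], [1.0219999551773071, 0.16699999570846558], [1.0729999542236328, 0.34200000762939453], [0.9449999928474426, 0.3790000081062317]]
px 269 105 area 400.5 [0.771  0.3907] [0.0735 0.1465] 73.9 [[0.6899999976158142, 0.37599998712539673], [0.8309999704360962, 0.33500000834465027], [0.8519999980926514, 0.4059999883174896], [0.7110000252723694, 0.44600000977516174]]
```

View pics/c1.png

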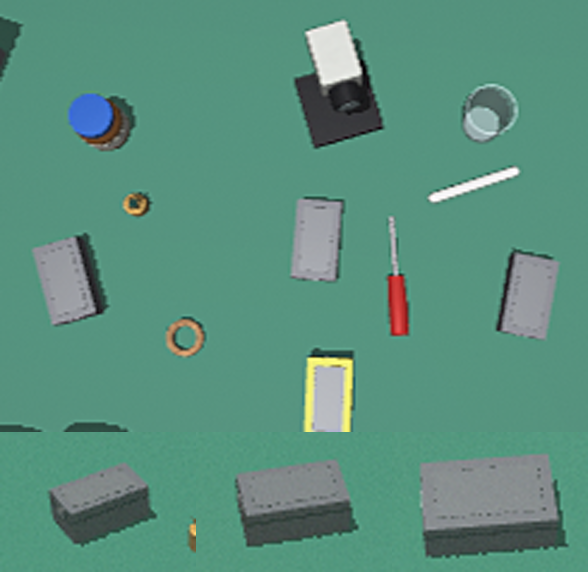

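The crop shows three grey cases in the top view, at (137,212), (242,195) and (330,218). Their rectangles measure 0.059 x 0.106 m, which fits the description. The yellow-rimmed one is excluded. Next I'll locate the station and work out the first approach, to the left case.

```bash
cat >> h.py <<'E'
def rel(x,y,z,yawdeg):
    """shift in present tool axes to reach the target, and full turn (rotvec deg, tool axes)"""
    o=status.get_obs(); A=R.from_euler('xyz',o["eef_rot"]); B=R.from_euler('xyz',[np.pi,0,np.radians(yawdeg)])
    d=np.array([x,y,z])-o["tool_pos"]
    print("t",round(o["clock"],2),"tcp",np.round(o["tool_pos"],4),"rpy",np.round(np.degrees(o["eef_rot"]),2))
    print(" turn",np.round((A.inv()*B).as_rotvec(degrees=True),2)," shift before turn mm",np.round(1e3*A.inv().apply(d),1)," shift after turn mm",np.round(1e3*B.inv().apply(d),1))
E
python3 - <<'E'
from h import *
f=imaging.grab_frame("top"); s=imaging.grab_frame("side")
def lab(f,roi,fn,mina):
    hsv=cv2.cvtColor(f["image"],cv2.COLOR_RGB2HSV).astype(int); m=fn(hsv).astype(np.uint8); k=np.zeros_like(m);x0,y0,x1,y1=roi;k[y0:y1,x0:x1]=m[y0:y1,x0:x1]
    return [c for c in cv2.findContours(k,0,1)[0] if cv2.contourArea(c)>mina]
dark=lambda h:(h[...,2]<50); white=lambda h:(h[...,2]>150)&(h[...,1]<40)
for nm,F,roi,rw in(("top",f,(225,100,280,165),(230,95,270,140)),("side",s,(290,130,355,220),(305,135,355,175))):
    for c in lab(F,roi,dark,60):
        P=np.array([onz(F,*p,.012)[:2] for p in c[:,0]],np.float32); r=cv2.minAreaRect(P); print(nm,"foot",cv2.boundingRect(c),np.round(r[0],4),np.round(r[1],3),round(r[2],1))
    for c in lab(F,rw,white,60):
        P=np.array([onz(F,*p,.195)[:2] for p in c[:,0]],np.float32); r=cv2.minAreaRect(P); print(nm,"head",cv2.boundingRect(c),np.round(r[0],4),np.round(r[1],3),round(r[2],1), np.round(cv2.boxPoints(r),3).tolist())
rel(.530,.2926,.15,196.2)
E
```

```text
top foot (246, 119, 20, 24) [ 0.7886 -0.0906] [0.056 0.076] 45.3
top head (237, 103, 24, 28) [ 0.7876 -0.062 ] [0.069 0.05 ] 16.2 [[0.7480000257492065, -0.04800000041723251], [0.7620000243186951, -0.09600000083446503], [0.828000009059906, -0.07599999755620956], [0.8140000104904175, -0.02800000086426735]]
side foot (296, 192, 47, 27) [ 0.7711 -0.0727] [0.103 0.098] 16.2
side head (318, 139, 32, 19) [ 0.786  -0.0646] [0.069 0.048] 16.5 [[0.7459999918937683, -0.050999999046325684], [0.7599999904632568, -0.09700000286102295], [0.8259999752044678, -0.07800000160932541], [0.8119999766349792, -0.03200000151991844]]
t 0.3 tcp [0.1605 0.6039 0.2385] rpy [-179.97   -0.    165.12]
 turn [-3.000e-02 -1.000e-02 -3.108e+01]  shift before turn mm [-437.1 -205.9   88.6]  shift after turn mm [-268.  -402.    88.5]
```

```bash
python3 -m crank '[[[-0.044,-0.0205,0.008],[0,0,0]],[[-0.044,-0.0205,0.008],[0,0,0]],[[-0.044,-0.0205,0.008],[0,0,0]],[[-0.044,-0.0205,0.008],[0,0,0]],[[-0.044,-0.0205,0.008],[0,0,0]]]' 100
python3 -m crank '[[[-0.044,-0.0205,0.008],[0,0,0]],[[-0.044,-0.0205,0.008],[0,0,0]],[[-0.044,-0.0205,0.008],[0,0,0]],[[-0.044,-0.0205,0.008],[0,0,0]],[[-0.042,-0.0205,0.008],[0,0,0]]]'
python3 -m crank '[[[0,0,0],[0,0,-8]],[[0,0,0],[0,0,-8]],[[0,0,0],[0,0,-8]],[[0,0,0],[0,0,-7]],[[0,0,0],[0,0,0]]]'
python3 - <<'E'
from h import *
rel(.530,.2926,.010,196.2)
f=imaging.grab_frame("top");s=imaging.grab_frame("side")
# station again: foot dark mask with looser limit, via convex hull, top view; lens pixels
for nm,F,roi in(("top",f,(228,110,275,160)),("side",s,(290,180,352,222))):
    im=F["image"].astype(int); m=((im.max(2)<70)&(im[...,1]-im[...,0]<20)).astype(np.uint8); k=np.zeros_like(m);x0,y0,x1,y1=roi;k[y0:y1,x0:x1]=m[y0:y1,x0:x1]
    c=max(cv2.findContours(k,0,1)[0],key=cv2.contourArea); P=np.array([onz(F,*p,.012)[:2] for p in c[:,0]],np.float32); r=cv2.minAreaRect(P)
    print(nm,np.round(r[0],4),np.round(r[1],3),round(r[2],1),cv2.boundingRect(c))
S=cv2.cvtColor(s["image"],cv2.COLOR_RGB2BGR);T=cv2.cvtColor(f["image"],cv2.COLOR_RGB2BGR)
a=cv2.resize(S[130:225,285:365],(400,475),interpolation=2);b=cv2.resize(T[95:165,220:280],(400,475),interpolation=2)
cv2.imwrite("pics/st.png",np.hstack([a,b]))
E
```

```text
clock: 0.8
tool_pos: [0.3481, 0.4472, 0.1986]
eef_rot: [3.141, 0.0, 2.882]
wrist_force: [0.6, -0.5, -0.7]
finger_gap: 1.0
gripper_force: 0.0
clock: 1.3
tool_pos: [0.5329, 0.2918, 0.1584]
eef_rot: [3.141, 0.0, 2.881]
wrist_force: [0.1, -0.0, 0.6]
finger_gap: 1.002
gripper_force: 0.0
clock: 1.8
tool_pos: [0.5313, 0.2932, 0.1586]
eef_rot: [3.141, -0.0, -2.86]
wrist_force: [0.3, -0.0, -0.3]
finger_gap: 1.0
gripper_force: 0.0
t 1.8 tcp [0.5313 0.2932 0.1586] rpy [ 1.7997e+02 -2.0000e-02 -1.6389e+02]
 turn [ 0.03 -0.02 -0.09]  shift before turn mm [  1.4  -0.3 148.6]  shift after turn mm [  1.4  -0.2 148.6]
top [ 0.7724 -0.0664] [0.099 0.098] 16.3 (233, 120, 36, 36)
side [ 0.7712 -0.0712] [0.104 0.103] 16.6 (296, 183, 47, 36)
```

View pics/st.png

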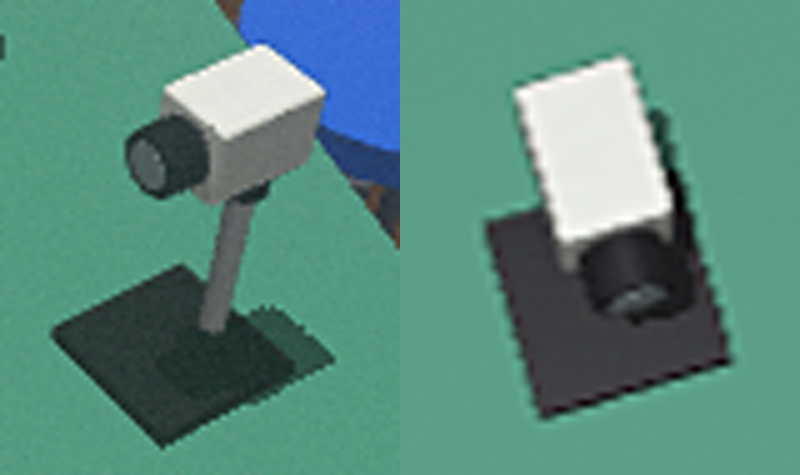

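The crop shows the lens glass in the side view at about (315,163). The foot is clear in the top view: centre (0.772, -0.067), yaw 16.3°. I'll descend on the left case, grip and lift it.

```bash
python3 -m crank '[[[0.001,0,0.04],[0,0,0]],[[0,0,0.04],[0,0,0]],[[0,0,0.04],[0,0,0]],[[0,0,0.028],[0,0,0]],[[0,0,0],[0,0,0]]]'
python3 -m crank '[[[0,0,0],[0,0,0]],[[0,0,0],[0,0,0]],[[0,0,0],[0,0,0]],[[0,0,0],[0,0,0]],[[0,0,0],[0,0,0]]]' 0
python3 -c "
from h import *
s=imaging.grab_frame('side'); print(proj(s,[.728,-.0797,.17]),proj(s,[.6223,-.1106,.17]))"
python3 -m crank '[[[0,0,0],[0,0,0]],[[0,0,0],[0,0,0]],[[0,0,-0.01],[0,0,0]],[[0,0,-0.03],[0,0,0]],[[0,0,-0.04],[0,0,0]]]'
python3 -m crank '[[[0,0,0],[0,0,0]],[[0,0,0],[0,0,0]],[[0,0,0],[0,0,0]]]'
python3 -c "
from h import *
rel(.53,.2926,.09,196.2);o=status.get_obs();print(o['wrist_force'],o['moment'])"
```

```text
clock: 2.4
tool_pos: [0.5278, 0.2916, 0.0072]
eef_rot: [-3.139, -0.006, -2.861]
wrist_force: [0.4, -0.2, 0.1]
finger_gap: 1.003
gripper_force: 0.0
clock: 2.9
tool_pos: [0.5311, 0.2941, 0.0122]
eef_rot: [3.14, 0.003, -2.861]
wrist_force: [-0.4, -0.6, 6.6]
finger_gap: 0.652
gripper_force: 30.0
(np.float64(313.45836292301385), np.float64(163.15693053741452)) (np.float64(278.0247750239114), np.float64(179.47771045150446))
clock: 3.45
tool_pos: [0.5286, 0.2916, 0.0901]
eef_rot: [-3.14, -0.005, -2.86]
wrist_force: [0.2, -0.1, -3.1]
finger_gap: 0.655
gripper_force: 30.0
clock: 3.75
tool_pos: [0.5293, 0.292, 0.0896]
eef_rot: [-3.14, -0.003, -2.86]
wrist_force: [0.4, 0.1, -3.5]
finger_gap: 0.658
gripper_force: 30.0
t 3.75 tcp [0.5293 0.292  0.0896] rpy [-1.7992e+02 -1.5000e-01 -1.6389e+02]
 turn [-0.08 -0.15 -0.09]  shift before turn mm [-0.8  0.3 -0.4]  shift after turn mm [-0.8  0.3 -0.4]
[ 0.35445869  0.13780305 -3.52310137] [ 0.01481012  0.00509872 -0.01983523]
```

```bash
m(){ python3 -c "
from h import *
a=[]
for i in range(4):
    imaging.grab_frame('top'); o=status.get_obs(); a.append(R.from_euler('xyz',o['eef_rot']).inv().apply(o['moment']))
print('$1 M tool',np.round(np.mean(a,0),4),np.round(np.std(a,0),4))"; }
python3 -m crank '[[[0.04,0,0],[0,0,0]],[[0.04,0,0],[0,0,0]],[[-0.04,0,0],[0,0,0]],[[-0.04,0,0],[0,0,0]],[[0.04,0,0],[0,0,0]]]' >/dev/null
python3 -m crank '[[[0.04,0,0],[0,0,0]],[[0,0,0],[0,0,0]],[[0,0,0],[0,0,0]],[[0,0,0],[0,0,0]],[[0,0,0],[0,0,0]]]' ; m plus
python3 -m crank '[[[-0.04,0,0],[0,0,0]],[[-0.04,0,0],[0,0,0]],[[0.04,0,0],[0,0,0]],[[0.04,0,0],[0,0,0]],[[-0.04,0,0],[0,0,0]]]' >/dev/null
python3 -m crank '[[[-0.04,0,0],[0,0,0]],[[0,0,0],[0,0,0]],[[0,0,0],[0,0,0]],[[0,0,0],[0,0,0]],[[0,0,0],[0,0,0]]]' ; m minus
python3 -c "
from h import *
rel(.53,.2926,.012,196.2)"
```

```text
clock: 4.75
tool_pos: [0.4544, 0.2713, 0.0904]
eef_rot: [3.141, 0.001, -2.861]
wrist_force: [-0.3, 0.1, -2.9]
finger_gap: 0.651
gripper_force: 30.0
plus M tool [-0.0354 -0.0096 -0.031 ] [0.0232 0.028  0.024 ]
clock: 5.95
tool_pos: [0.5293, 0.2929, 0.0906]
eef_rot: [-3.141, -0.001, -2.86]
wrist_force: [-0.4, 0.7, -2.4]
finger_gap: 0.656
gripper_force: 30.0
minus M tool [-0.035  -0.0031 -0.0101] [0.0069 0.0359 0.0258]
t 6.15 tcp [0.5299 0.2931 0.0908] rpy [-1.7999e+02 -1.0000e-02 -1.6386e+02]
 turn [-0.01 -0.01 -0.06]  shift before turn mm [-0.  -0.5 78.8]  shift after turn mm [ 0.  -0.6 78.8]
```

The difference is about 0.007 N m with roughly 0.02 of uncertainty, so this one seems tight. One repeat with more averaging.

```bash
cat > m.py <<'E'
from h import *
import sys
a=[]
for i in range(12):
    imaging.grab_frame('top'); o=status.get_obs(); a.append(R.from_euler('xyz',o['eef_rot']).inv().apply(o['moment']))
print(sys.argv[1],'M tool',np.round(np.mean(a,0),4),'se',np.round(np.std(a,0)/12**.5,4))
E
python3 -m crank '[[[0.045,0,0],[0,0,0]],[[0.045,0,0],[0,0,0]],[[0,0,0],[0,0,0]],[[0,0,0],[0,0,0]],[[0,0,0],[0,0,0]]]' >/dev/null; python3 m.py plus
python3 -m crank '[[[-0.045,0,0],[0,0,0]],[[-0.045,0,0],[0,0,0]],[[0,0,0],[0,0,0]],[[0,0,0],[0,0,0]],[[0,0,0],[0,0,0]]]' ; python3 m.py minus
python3 -c "
from h import *
rel(.53,.2926,.012,196.2)"
```

```text
plus M tool [-0.0401  0.0177  0.0019] se [0.0072 0.0121 0.0108]
clock: 7.75
tool_pos: [0.5287, 0.2926, 0.0903]
eef_rot: [-3.141, -0.002, -2.86]
wrist_force: [-0.4, -1.0, -3.1]
finger_gap: 0.654
gripper_force: 30.0
minus M tool [-0.0483  0.0078  0.0068] se [0.0087 0.0045 0.008 ]
t 8.35 tcp [0.5302 0.2932 0.0907] rpy [ 180.      0.   -163.88]
 turn [ 0.    0.   -0.08]  shift before turn mm [ 0.4 -0.5 78.7]  shift after turn mm [ 0.4 -0.5 78.7]
```

```bash
python3 -m crank '[[[0,0,0.03],[0,0,0]],[[0,0,0.03],[0,0,0]],[[0,0,0.01],[0,0,0]],[[0,0,0.01],[0,0,0]],[[0,0,0],[0,0,0]]]'
python3 -m crank '[[[0,0,0],[0,0,0]],[[0,0,0],[0,0,0]],[[0,0,0],[0,0,0]],[[0,0,0],[0,0,0]],[[0,0,0],[0,0,0]]]' 100
python3 -m crank '[[[0,0,-0.02],[0,0,0]],[[0,0,-0.03],[0,0,0]],[[0,0,-0.05],[0,0,0]],[[0,0,-0.05],[0,0,7]],[[0,0,0],[0,0,7]]]'
python3 -m crank '[[[0,0,0],[0,0,7]],[[0,0,0],[0,0,7]],[[-0.008,-0.046,0],[0,0,0]],[[-0.008,-0.046,0],[0,0,0]],[[-0.008,-0.046,0],[0,0,0]]]' >/dev/null
python3 -m crank '[[[-0.008,-0.046,0],[0,0,0]],[[-0.008,-0.046,0],[0,0,0]],[[-0.008,-0.046,0],[0,0,0]],[[-0.008,-0.046,0],[0,0,0]],[[-0.008,-0.046,0],[0,0,0]]]' >/dev/null
python3 -m crank '[[[-0.008,-0.046,0],[0,0,0]],[[-0.008,-0.046,0],[0,0,0]],[[-0.008,-0.046,0],[0,0,0]],[[-0.008,-0.046,0],[0,0,0]],[[-0.008,-0.046,0],[0,0,0]]]' 
python3 -c "
from h import *
s=imaging.grab_frame('side');cv2.imwrite('pics/s2.png',s['image'][:,:,::-1])
rel(.508,-.3144,.011,168.2)"
```

```text
clock: 8.85
tool_pos: [0.5308, 0.2936, 0.0113]
eef_rot: [3.141, 0.001, -2.86]
wrist_force: [0.2, 0.6, -2.3]
finger_gap: 0.655
gripper_force: 30.0
clock: 9.35
tool_pos: [0.5304, 0.2933, 0.0109]
eef_rot: [3.141, 0.0, -2.86]
wrist_force: [0.9, 0.3, 0.0]
finger_gap: 1.001
gripper_force: 0.0
clock: 9.85
tool_pos: [0.5335, 0.2961, 0.1675]
eef_rot: [3.134, 0.01, -3.11]
wrist_force: [1.2, 1.5, -0.4]
finger_gap: 0.998
gripper_force: 0.0
clock: 11.35
tool_pos: [0.5084, -0.3155, 0.1608]
eef_rot: [3.141, 0.0, 2.934]
wrist_force: [0.9, 0.7, 0.3]
finger_gap: 1.001
gripper_force: 0.0
t 11.4 tcp [ 0.5059 -0.3271  0.1603] rpy [-1.7950e+02  6.0000e-02  1.6742e+02]
 turn [-0.5   0.05 -0.78]  shift before turn mm [  0.9  14.1 149.2]  shift after turn mm [  0.6  12.8 149.3]
```

View pics/s2.png

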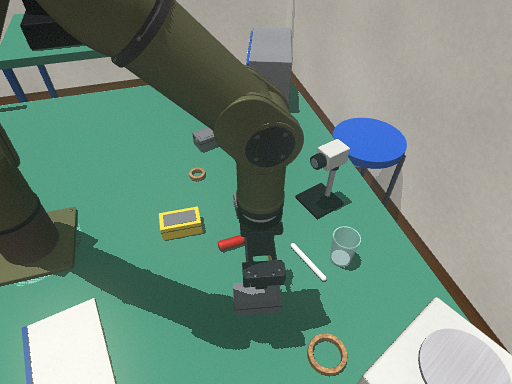

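Left case is back standing at (205,138). The gripper is over the right case near (258,297). Settling, then descending.

```bash
python3 -m crank '[[[0,0,0.04],[0,0,0]],[[0,0,0.03],[0,0,0]],[[0,0,0],[0,0,0]],[[0,0,0],[0,0,0]]]' 
python3 -c "
from h import *
rel(.508,-.3144,.011,168.2)"
```

```text
clock: 11.8
tool_pos: [0.5089, -0.313, 0.0909]
eef_rot: [3.141, -0.001, 2.935]
wrist_force: [-0.3, 0.1, 0.3]
finger_gap: 1.0
gripper_force: 0.0
t 11.8 tcp [ 0.5089 -0.313   0.0909] rpy [ 1.7998e+02 -3.0000e-02  1.6814e+02]
 turn [ 0.02 -0.03 -0.06]  shift before turn mm [ 0.6 -1.6 79.9]  shift after turn mm [ 0.6 -1.6 79.9]
```

```bash
python3 -m crank '[[[0.0005,-0.001,0.03],[0,0,0]],[[0,0,0.03],[0,0,0]],[[0,0,0.02],[0,0,0]],[[0,0,0],[0,0,0]],[[0,0,0],[0,0,0]]]'
python3 -m crank '[[[0,0,0],[0,0,0]],[[0,0,0],[0,0,0]],[[0,0,0],[0,0,0]],[[0,0,0],[0,0,0]],[[0,0,0],[0,0,0]]]' 0
python3 -m crank '[[[0,0,0],[0,0,0]],[[0,0,0],[0,0,0]],[[0,0,-0.01],[0,0,0]],[[0,0,-0.03],[0,0,0]],[[0,0,-0.04],[0,0,0]]]'
python3 -m crank '[[[0,0,0],[0,0,0]],[[0,0,0],[0,0,0]],[[0.045,0,0],[0,0,0]],[[0.045,0,0],[0,0,0]],[[0,0,0],[0,0,0]]]'
python3 -m crank '[[[0,0,0],[0,0,0]],[[0,0,0],[0,0,0]],[[0,0,0],[0,0,0]]]' >/dev/null;python3 m.py plus
python3 -m crank '[[[-0.045,0,0],[0,0,0]],[[-0.045,0,0],[0,0,0]],[[0,0,0],[0,0,0]],[[0,0,0],[0,0,0]],[[0,0,0],[0,0,0]]]' >/dev/null;python3 m.py minus
python3 -m crank '[[[0.045,0,0],[0,0,0]],[[0.045,0,0],[0,0,0]],[[0,0,0],[0,0,0]],[[0,0,0],[0,0,0]],[[0,0,0],[0,0,0]]]' >/dev/null;python3 m.py plus
python3 -m crank '[[[-0.045,0,0],[0,0,0]],[[-0.045,0,0],[0,0,0]],[[0,0,0],[0,0,0]],[[0,0,0],[0,0,0]],[[0,0,0],[0,0,0]]]' ;python3 m.py minus
python3 -c "
from h import *
rel(.508,-.3144,.011,168.2)"
```

```text
clock: 12.3
tool_pos: [0.5095, -0.3145, 0.0124]
eef_rot: [-3.141, 0.002, 2.934]
wrist_force: [0.6, 0.6, -0.1]
finger_gap: 0.996
gripper_force: 0.0
clock: 12.8
tool_pos: [0.5083, -0.3148, 0.0113]
eef_rot: [-3.141, 0.001, 2.934]
wrist_force: [-1.3, -0.4, 4.1]
finger_gap: 0.652
gripper_force: 30.0
clock: 13.3
tool_pos: [0.5063, -0.3132, 0.0898]
eef_rot: [3.14, -0.005, 2.935]
wrist_force: [0.5, -0.3, -2.4]
finger_gap: 0.655
gripper_force: 30.0
clock: 13.8
tool_pos: [0.4083, -0.2932, 0.0886]
eef_rot: [3.141, -0.019, 2.933]
wrist_force: [0.2, -0.8, -3.6]
finger_gap: 0.648
gripper_force: 30.0
plus M tool [-0.0108 -0.0363 -0.0103] se [0.0076 0.0102 0.01  ]
minus M tool [-0.0021  0.0445  0.0177] se [0.0096 0.0091 0.0087]
plus M tool [-0.0027 -0.0489  0.0048] se [0.0054 0.01   0.006 ]
clock: 17.4
tool_pos: [0.5063, -0.3142, 0.0902]
eef_rot: [-3.141, -0.003, 2.934]
wrist_force: [0.0, 0.5, -3.5]
finger_gap: 0.657
gripper_force: 30.0
minus M tool [-0.0089  0.0398  0.005 ] se [0.009  0.0127 0.0079]
t 18.0 tcp [ 0.5081 -0.3143  0.0907] rpy [179.99  -0.   168.12]
 turn [ 0.01 -0.   -0.08]  shift before turn mm [ 0.1 -0.1 79.7]  shift after turn mm [ 0.1 -0.1 79.7]
```

The right case rattles: the balance swings by ±0.042 N m with each stroke, 0.085 in all. I'll raise it, turn it and take it to the view point, then check the lens position by triangulation.

```bash
python3 -m crank '[[[0,0,-0.017],[0,0,-7]],[[0,0,-0.017],[0,0,-7]],[[0,0,-0.017],[0,0,-7]],[[0,0,-0.018],[0,0,-7]],[[0,0,0],[0,0,0]]]' >/dev/null
python3 -m crank '[[[-0.01,0.01,0],[0,0,0]],[[-0.021,0.0205,0],[0,0,0]],[[-0.021,0.0205,0],[0,0,0]],[[-0.021,0.0205,0],[0,0,0]],[[-0.021,0.0205,0],[0,0,0]]]' >/dev/null
python3 -m crank '[[[-0.021,0.0205,0],[0,0,0]],[[-0.021,0.0205,0],[0,0,0]],[[-0.019,0.019,0],[0,0,0]],[[-0.011,0.011,0],[0,0,0]],[[0,0,0],[0,0,0]]]' 
python3 -m crank '[[[0,0,0],[0,0,0]],[[0,0,0],[0,0,0]],[[0,0,0],[0,0,0]],[[0,0,0],[0,0,0]]]'
python3 - <<'E'
from h import *
f=imaging.grab_frame("top");s=imaging.grab_frame("side")
def tri(a,b):
    d1=ray(f,*a);d2=ray(s,*b);A=np.stack([d1,-d2],1);t=np.linalg.lstsq(A,s["xyz"]-f["xyz"],rcond=None)[0]
    p,q=f["xyz"]+t[0]*d1,s["xyz"]+t[1]*d2; return (p+q)/2,np.linalg.norm(p-q)
print("lens",tri((255.5,139.5),(315.2,162.6)),"top proj of predicted",proj(f,[.728,-.0797,.17]),"lens side on z",onz(s,315.2,162.6,.17))
rel(.6223,-.1106,.1593,196.3)
S=s["image"][:,:,::-1];T=f["image"][:,:,::-1]
cv2.imwrite("pics/v.png",np.hstack([cv2.resize(S[110:230,210:370],(400,300),interpolation=2),cv2.resize(T[95:245,180:340],(320,300),interpolation=2)]))
E
```

```text
clock: 19.5
tool_pos: [0.6231, -0.1073, 0.159]
eef_rot: [3.139, 0.001, -2.856]
wrist_force: [-0.6, 0.1, -2.7]
finger_gap: 0.656
gripper_force: 30.0
clock: 19.9
tool_pos: [0.6219, -0.113, 0.1596]
eef_rot: [-3.141, -0.001, -2.862]
wrist_force: [0.4, -0.1, -4.1]
finger_gap: 0.66
gripper_force: 30.0
lens (array([ 0.72960418, -0.08146972,  0.17260765]), np.float64(0.0037070638529150997)) top proj of predicted (np.float64(255.07472604759846), np.float64(139.64826314470207)) lens side on z [ 0.73308691 -0.07896926  0.17      ]
t 20.0 tcp [ 0.6222 -0.1124  0.1598] rpy [-179.99   -0.   -163.95]
 turn [-0.01 -0.   -0.25]  shift before turn mm [-0.6  1.7  0.5]  shift after turn mm [-0.6  1.7  0.5]
```

View pics/v.png

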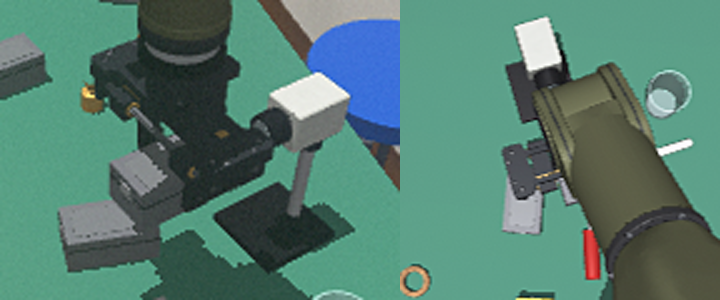

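The picture shows the case held upright in front of the lens. The middle case stands beneath at crop (110,235), and the lens agrees with the prediction within 2 mm. I'll check for slip in the hand by projecting the expected near-end corners and top edges onto the side view.

```bash
python3 - <<'E'
from h import *
s=imaging.grab_frame("side"); o=status.get_obs(); p=o["tool_pos"]; y=np.radians(16.1)
S=np.ascontiguousarray(cv2.resize(s["image"][150:210,235:335,::-1],(800,480),interpolation=cv2.INTER_CUBIC))
Rz=R.from_euler('z',y)
for X in(-.052,.052):
  for Y in(-.029,.029):
    for Z in(0,.044):
      u,v=proj(s,np.array([p[0],p[1],p[2]-.0113+Z])+Rz.apply([X,Y,0])); 
      cv2.circle(S,(int((u-235+.5)*8),int((v-150+.5)*8)),4,(0,0,255) if X<0 else (255,255,0),-1)
cv2.imwrite("pics/chk.png",S); rel(.623,-.1115,.1593,196.3)
E
```

```text
t 20.05 tcp [ 0.6223 -0.1121  0.1598] rpy [-180.      0.   -163.93]
 turn [-0.    0.   -0.23]  shift before turn mm [-0.9  0.4  0.5]  shift after turn mm [-0.9  0.4  0.5]
```

View pics/chk.png

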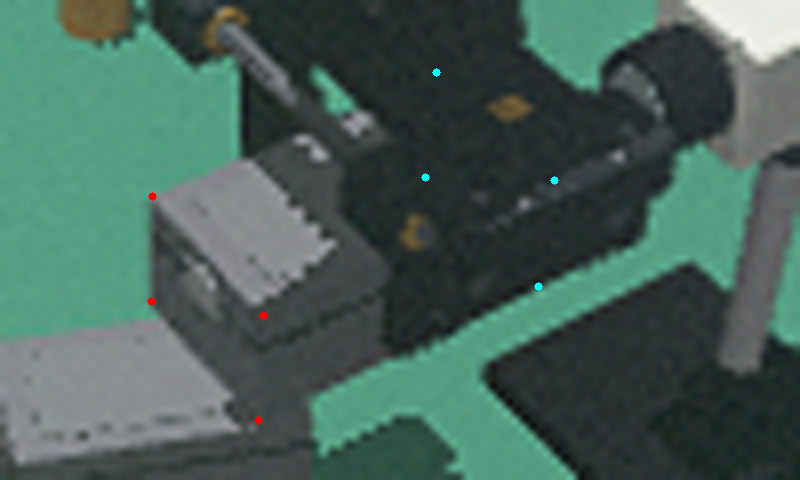

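The predicted corners match the picture, for example the top-left at (152,197), within about 1 px. So the case is upright, without slip, at the focus. A tiny trim, settle, then hand in.

```bash
python3 -m crank '[[[-0.001,0.0005,0.0005],[0,0,0]],[[0,0,0],[0,0,0]],[[0,0,0],[0,0,0]],[[0,0,0],[0,0,0]],[[0,0,0],[0,0,0]]]'
python3 -m crank '[[[0,0,0],[0,0,0]],[[0,0,0],[0,0,0]],[[0,0,0],[0,0,0]],[[0,0,0],[0,0,0]],[[0,0,0],[0,0,0]]]'
python3 -c "
from plant import job
print(job.job_done())"
```

```text
clock: 20.55
tool_pos: [0.6232, -0.1109, 0.1592]
eef_rot: [3.142, -0.0, -2.86]
wrist_force: [-0.5, 0.3, -3.5]
finger_gap: 0.656
gripper_force: 30.0
clock: 21.05
tool_pos: [0.6232, -0.1109, 0.1592]
eef_rot: [3.142, -0.0, -2.86]
wrist_force: [-0.5, -0.4, -2.7]
finger_gap: 0.654
gripper_force: 30.0
the job is handed in; nothing more can be done
None
```

The right-hand case rattled (the left one did not, the middle one was never lifted), and I handed the job in at about 21 s with it held upright and still, about 11 cm in front of the lens and level with it, and the other two standing on the bench.

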